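Load an adapter panel and click the inspection slide into its detent

TASK

Take the fibre adapter panel with the green couplers out of the storage rack and stand it fully home in the slot of the blue carriage on the inspection slide. Then slide the carriage along its rail away from the loading end until you feel its spring ball click into the notch, and finish still gripping the panel with the carriage resting in that notch: do not let go. Leave the panel with the blue couplers, the bottle and the meter where they are.

Things in the scene. Friction and masses are not known exactly. Their poses are not given: they have to be found in the camera images.
- green_panel_center (a point): Centre of the loose panel to load: white upright plate, 8 mm thick (x), 80 wide (y), 90 high (z up), about 120 g; this point is 45 mm above its lower edge. Green couplers, 16 high, stand 6 mm out of both faces, centred 15 mm above this point, 13 to 36 mm either side of the middle. The plain middle strip, 26 mm wide, is where fingers pinch it from above, closing along x. Either face may lead.
- blue_panel_center (a point): Centre of the other panel, the same in every size but with blue couplers; it stands in the rack's other place and must be left there.
- rack: Fixed grey storage rack, 150 x 110 mm (x, y); origin under its centre. Two slots run along its y, centred at x = -40 and +40 mm; slot floors 12 mm above the table, walls up to 32 mm, slot 12 mm wide and 88 mm long. A panel stands loosely in each; which is where varies.
- rail: Fixed aluminium slide rail, 110 x 330 mm (x, y), lying on the table; origin on the table under its centre; the carriage runs along its y. Black end blocks 34 mm high. On its -x side (towards the robot) stands a grey inspection head 70 mm high, spanning x -120 to -70 mm and y -90 to +30 mm.
- slot (a point): Middle of the floor of the blue carriage's slot; moves with it, 30 mm above the table, axes as the rail's. Slot 10 mm wide (x), 83 long (y): a panel has 1 mm each side, 1.5 mm at each end. Walls reach 21 mm above this point, end walls 25; a flared black lead-in on top reaches 28, its mouth 22 mm wide. A panel fully home stands on this floor, its centre 45 mm above this point.
- carriage (a joint): Travel of the carriage, m: 0 at the loading end (rail's +y end), growing as it slides towards the rail's -y, up to 0.165 at the far stop. Starts between 0 and 0.04; friction about 1.5 N. The notch lies somewhere between 0.07 and 0.13, hidden under the carriage, different each time.
- detent_ball (a joint): How far the carriage's spring ball (its brass pin stands beside the slot, on the +x side) has dropped, m: 0 riding on the track, 0.0033 sitting in the notch, 0 again once past (slide back then). Within about 4 mm of the notch's centre the ball pulls the carriage in by itself; pushing it out of the notch takes about 9 N either way.
- cleaner: Bystander: clear dispenser bottle with white cap, 48 mm across, 110 mm high, standing; origin under its centre.
- meter: Bystander: blue handheld meter lying flat, 75 x 140 x 34 mm; origin under its centre.

How it is judged:
By the outcome, as a careful person would: the job done as asked, in the order asked, and still so for the second after the job is handed in, while the arm keeps its last pose, push and grip.
It also fails if it takes over 45 s, if anything falls off the work surface, if the arm or the gripper's body presses on something with over 40 N, if the wrist force passes 120 N, or if a joint passes its speed limit or range.

ROBOT

A 6-joint arm with a two-finger parallel gripper is mounted at the origin on the work surface. World frame = base frame: x ahead of the robot, y to its left, z up, the work surface at z = 0. Lengths are in mm, angles in rad, forces in N, time in s.
With the tool pointing down it reaches from about 350 to 975 mm from the base axis. Payload 7.1 kg.
Tool frame: the origin (TCP) lies at the very end of the fingers, on their centre line; the grasp point (between the pads) lies 19 mm behind it; x points along the fingers, z is the direction in which the jaws open and shut, and the axes are right-handed (so a half turn about x gives the same grasp; the last joint's range is limited). The gripper opens to 88 mm and grips with 3 to 60 N. Pads are 20 mm wide; open, the fingers measure 115 mm over their backs; the gripper's body (75 mm by 178 mm) begins 61 mm behind the grasp point.
Start: joints at [1.14, 0.423, 1.63, -0, 1.089, -0.019], TCP at [250.13, 572.748, 222.675] pointing down, gripper open.
Joint ranges: [-3, 3], [-0.9, 2.11], [0.09, 2.58], [-1.31, 4.45], [0.11, 2.69], [-2.54, 2.54]. Speed limits (rad/s): [2.39, 2.39, 3.01, 3.14, 3.14, 3.14].

INTERFACE

Orientations are given as a rotation vector (axis times angle).
In Python, from workcell import * gives the robot as it stands.
- The arm moves only by the shell command python3 -m crank 'ROWS'. ROWS is JSON, a list of rows, each a list of 3 entries, a list of its own where there are three numbers: the shift along the tool's x, y, z in cm, then the turn, a rotation vector about the tool's x, y, z in degrees, then the finger opening in cm, from 0 to 8.78. In form: [[[dx, dy, dz], [rx, ry, rz], claw], ...]. A call has 1 to 5 rows; each row shifts and turns the commanded pose from where the row before left it, along the tool's axes as they then stand; what a row does not reach is not made up. A row lasts 1/8 s, in which the tool goes at most 62.5 mm and 10.7 degrees, less where a joint would pass 70% of its speed; a pose out of reach is approached as far as the arm can. A call with a gripper value outside its range is refused whole. The fingers move at their own pace and stop on an object; the grip force is fixed at half the most. Time passes only in rows, so rows that do not move let the fingers close. It gives the time, the measured TCP pose, the force and the opening at its end, in the units of the state.
- get_obs(): the state, without advancing time (a new reading comes with each control period).
- get_image(name): name is "scene" or "top" or "wrist"; returns a dict with "pixels" (400x640x3 uint8, red, green, blue), "mtx" (3x3 intrinsics, pixels), "view" (4x4, takes a point from world to camera coordinates). Camera axes: x right, y down, z forward; pixel columns grow to the right and rows downward; lengths in mm; the calibration is good to about 2 mm. The wrist camera is an equidistant fisheye: a pixel r from the principal point sees the ray r / f radians off the axis. A picture is of the moment at which its call begins. There is no depth.
- close_job(): hands the job in, once; it reports no verdict.
The state is a dict: "t": time; "qpos": joint angles; "qvel": joint speeds; "joint_torque": joint torques, N m; "ee_pos": TCP position; "orientation": TCP orientation; "ft_force": force on the tool from outside, world axes, zero at the start; "moment": the same for the moment, N m; "width": finger opening in mm.
Only numpy, scipy, OpenCV 4.12 (cv2) and the standard library are available. Lean on these libraries where they do the work, as an engineer would, in place of code of your own. Each camera call takes 0.05 s, during which the arm holds its last target.

## Working session

There is one attempt and no reset: what is moved stays moved. The work goes in short steps, Python scripts to look and compute and a shell command to move; the robot and the scene stay as the last step left them, time stands still between calls to the robot, and variables do not carry over. Pictures are saved under pics/ and viewed, and the job is handed in when it is done.

```bash
ls; mkdir -p pics
python3 - <<'E'
from workcell import *
import cv2
o=get_obs(); print(o)
for n in ("scene","top","wrist"):
    d=get_image(n); cv2.imwrite(f"pics/{n}0.png",d["pixels"][:,:,::-1]); print(n,d["mtx"].round(2).tolist(),d["view"].round(4).tolist())
E
```

```text
pics
{'t': 0.0, 'qpos': array([ 1.13996381e+00,  4.23820727e-01,  1.63073681e+00,  9.09249979e-06,
        1.08859578e+00, -1.89753143e-02]), 'qvel': array([ 0.00142164,  0.00134114,  0.00178234,  0.0002248 , -0.0005053 ,
        0.00012458]), 'joint_torque': array([ 2.78452870e-03, -5.44647253e+01, -2.73665750e+01,  6.45217183e-02,
        2.27542670e-02, -1.35951768e-04]), 'ee_pos': array([249.91073125, 572.22295614, 221.8958732 ]), 'orientation': array([-0.90154475,  1.37770681,  0.90019103]), 'ft_force': array([-0.43648768, -0.38360807, -0.6035856 ]), 'moment': array([-0.074192  , -0.02393342, -0.02818944]), 'width': 87.79354058211054}
scene [[396.49, 0.0, 318.03], [0.0, 396.49, 203.5], [0.0, 0.0, 1.0]] [[0.8636, 0.5038, 0.0206, -573.821], [0.336, -0.5446, -0.7684, -111.1004], [-0.3759, 0.6705, -0.6396, 878.0629], [0.0, 0.0, 0.0, 1.0]]
top [[456.54, 0.0, 313.7], [0.0, 456.54, 197.64], [0.0, 0.0, 1.0]] [[-0.0135, -0.9999, -0.0036, 98.4253], [-0.9821, 0.0139, -0.1877, 628.6033], [0.1877, 0.001, -0.9822, 859.3615], [0.0, 0.0, 0.0, 1.0]]
wrist [[309.71, 0.0, 316.28], [0.0, 309.71, 195.69], [0.0, 0.0, 1.0]] [[0.4001, 0.9165, -0.0011, -624.5009], [0.8874, -0.3871, 0.2504, -29.9448], [0.229, -0.1012, -0.9682, 390.2793], [0.0, 0.0, 0.0, 1.0]]
```

View pics/scene0.png

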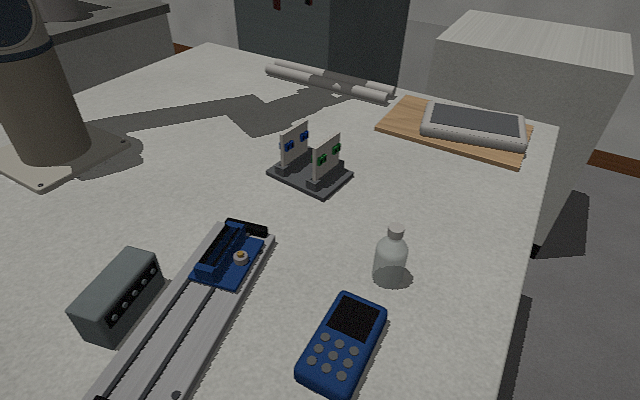

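View pics/top0.png

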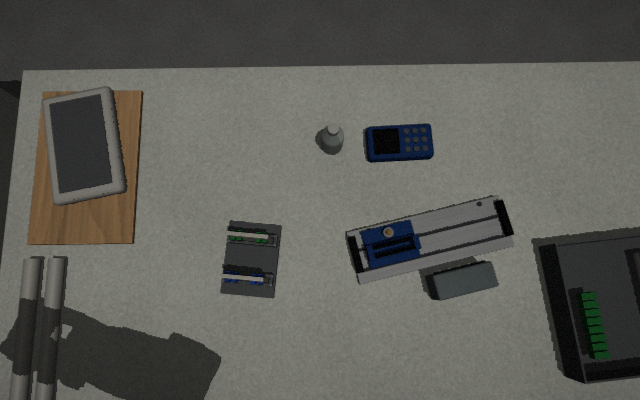

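View pics/wrist0.png

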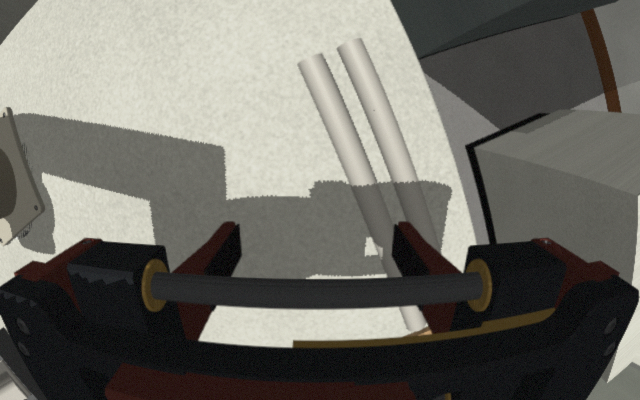

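The scene view shows the rack at about (310,175), with the green panel nearer the camera. In the top view the green panel is at (247,237) and the blue one at (245,278). The carriage is at (390,243), near the left (+y) end of the rail. Next I'll zoom in and measure.

```bash
cat > h.py <<'E'
import numpy as np, cv2
from workcell import *
from scipy.spatial.transform import Rotation as R
def ray(d,u,v):
    M=d["mtx"];V=d["view"];x=np.linalg.inv(M)@[u,v,1.]
    if d.get("fish"):
        a=np.array([(u-M[0,2])/M[0,0],(v-M[1,2])/M[1,1]]);r=np.hypot(*a);x=np.array([*(a/max(r,1e-9)*np.sin(r)),np.cos(r)])
    Rm=V[:3,:3];return -Rm.T@V[:3,3],Rm.T@x
def onz(d,u,v,z):
    c,r=ray(d,u,v);return (c+r*(z-c[2])/r[2]).round(1)
def proj(d,p):
    c=d["view"][:3,:3]@np.asarray(p,float)+d["view"][:3,3]
    if d.get("fish"):
        th=np.arctan2(np.hypot(c[0],c[1]),c[2]);n=c[:2]/np.hypot(c[0],c[1])
        return (d["mtx"][0,0]*th*n+d["mtx"][:2,2]).round(1)
    q=d["mtx"]@c;return (q[:2]/q[2]).round(1)
def img(n):
    d=get_image(n);d["fish"]=(n=="wrist");return d
def crop(d,x0,y0,x1,y1,k,name):
    p=cv2.resize(d["pixels"][y0:y1,x0:x1,::-1],None,fx=k,fy=k,interpolation=cv2.INTER_CUBIC);cv2.imwrite("pics/"+name+".png",p)
def blobs(d,lo,hi,box,mina=4):
    x0,y0,x1,y1=box;hsv=cv2.cvtColor(d["pixels"],cv2.COLOR_RGB2HSV)[y0:y1,x0:x1]
    m=cv2.inRange(hsv,np.array(lo),np.array(hi));n,l,s,c=cv2.connectedComponentsWithStats(m)
    return [(s[i].tolist(),(c[i]+[x0,y0]).round(1).tolist()) for i in range(1,n) if s[i,4]>=mina]
E
python3 - <<'E'
from h import *
t=img("top");s=img("scene")
crop(t,210,205,310,305,6,"t_rack");crop(t,335,190,525,300,4,"t_rail");crop(s,260,110,360,200,6,"s_rack");crop(s,170,205,290,305,6,"s_car")
print("green top",blobs(t,(45,100,30),(80,255,255),(200,200,310,310)))
print("green scene",blobs(s,(45,100,30),(80,255,255),(260,100,370,210)))
E
```

```text
green top [([31, 29, 2, 2, 4], [231.5, 229.5]), ([38, 30, 4, 2, 8], [239.5, 230.5]), ([56, 32, 6, 2, 10], [258.5, 232.4]), ([63, 32, 3, 2, 4], [263.8, 232.2]), ([30, 36, 13, 5, 38], [235.6, 238.1]), ([55, 39, 13, 5, 40], [260.6, 240.7])]
green scene [([72, 43, 8, 12, 52], [335.3, 148.5]), ([51, 55, 1, 8, 8], [311.0, 158.5]), ([57, 54, 10, 12, 55], [320.9, 159.2])]
```

View pics/t_rack.png

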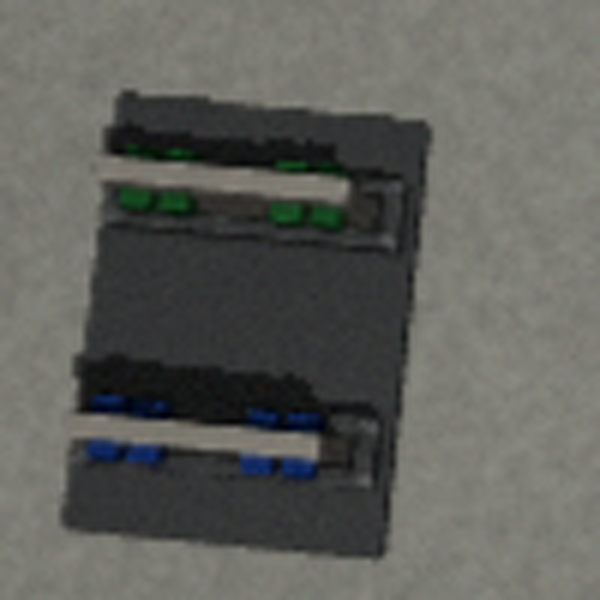

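View pics/t_rail.png

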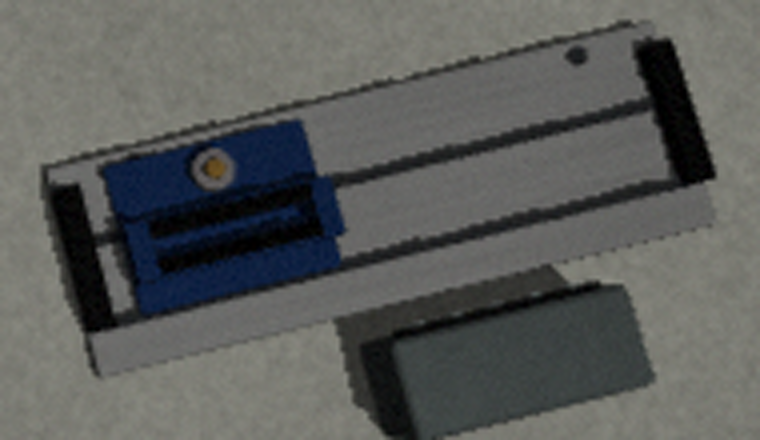

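View pics/s_rack.png

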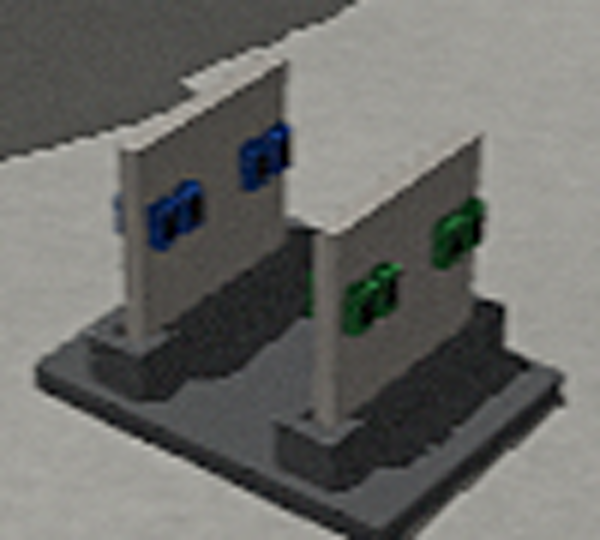

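View pics/s_car.png

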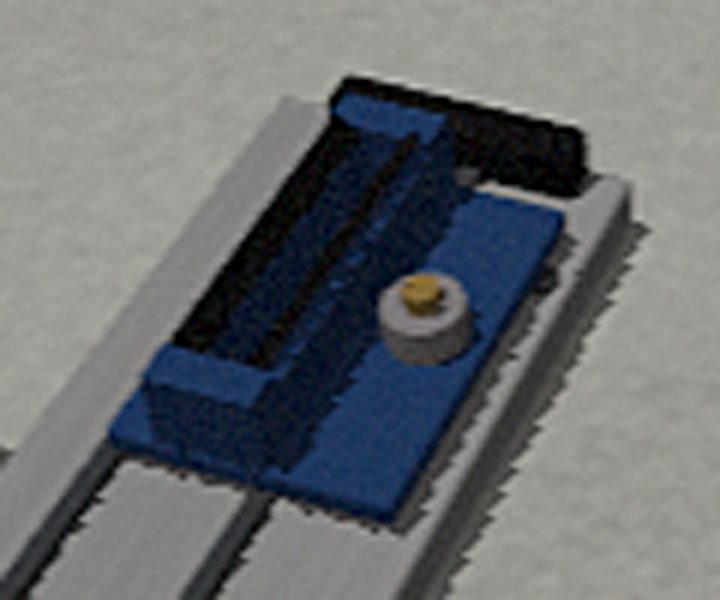

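```bash
cat > m1.py <<'E'
from h import *
t=img("top");s=img("scene")
hsv=cv2.cvtColor(t["pixels"],cv2.COLOR_RGB2HSV).astype(int)
g=t["pixels"].astype(int).min(2)
# panels top edge: bright low-sat in rack
for nm,(x0,y0,x1,y1) in {"green":(222,226,272,242),"blue":(218,268,267,286)}.items():
    sub=t["pixels"][y0:y1,x0:x1].astype(int); m=((sub.min(2)>115)).astype(np.uint8)
    n,l,st,c=cv2.connectedComponentsWithStats(m)
    print(nm,[a.tolist() for a in st[1:]])
def tr(x,y): return (x+.5)/6-.5+210,(y+.5)/6-.5+205
L=onz(t,*tr(101,169),102);Rr=onz(t,*tr(350,190),102)
print("panel top ends",L,Rr,np.linalg.norm(L-Rr),"c",(L+Rr)/2)
d=L-Rr;print("yaw of y axis deg",np.degrees(np.arctan2(-d[0],d[1])))
# rack base corners (z~8?)
for p in [(120,95),(428,125),(383,555),(65,525)]:print("rackcorner",onz(t,*tr(*p),10))
def rl(x,y): return (x+.5)/4-.5+335,(y+.5)/4-.5+190
q=[(150,228),(312,188),(322,230),(160,270)]
P=[onz(t,*rl(*a),58) for a in q]
print("leadin",P,np.mean(P,0))
d=(P[0]+P[3]-P[1]-P[2])/2;print("len",np.linalg.norm(d),"yaw",np.degrees(np.arctan2(-d[0],d[1])))
print("carr plate corners",[onz(t,*rl(*a),28) for a in [(102,170),(300,120),(340,265),(145,315)]])
print("rail corners",[onz(t,*rl(*a),15) for a in [(45,165),(630,22)]], onz(t,*rl(100,375),0),onz(t,*rl(715,225),0))
print("pin",onz(t,*rl(215,167),45))
print("head top",[onz(t,*rl(*a),70) for a in [(393,345),(625,285),(653,380),(420,440)]])
def sc(x,y): return (x+.5)/6-.5+260,(y+.5)/6-.5+110
print("scene panel top near/far z102",onz(s,*sc(328,237),102),onz(s,*sc(480,137),102))
def sk(x,y): return (x+.5)/6-.5+170,(y+.5)/6-.5+205
print("pin scene",onz(s,*sk(422,287),50))
E
python3 m1.py
```

```text
green [[4, 5, 1, 1, 1], [1, 7, 4, 3, 4], [16, 9, 1, 1, 1], [27, 10, 1, 1, 1], [35, 11, 2, 1, 2], [38, 11, 1, 1, 1], [43, 11, 1, 1, 1], [45, 10, 1, 1, 1]]
blue [[0, 0, 4, 11, 28], [14, 10, 1, 1, 1], [21, 10, 1, 1, 1], [25, 10, 4, 2, 4], [30, 10, 1, 1, 1], [32, 10, 1, 1, 1], [35, 10, 3, 3, 4], [40, 10, 1, 1, 1], [41, 11, 4, 2, 6], [0, 13, 3, 5, 7], [39, 12, 1, 1, 1]]
panel top ends [556.5 255.7 102. ] [548.8 177.1 102. ] 78.97626225645273 c [552.65 216.4  102.  ]
yaw of y axis deg -5.595092163526994
rackcorner [593.1 267.5  10. ]
rackcorner [581.  159.4  10. ]
rackcorner [434.1 174.7  10. ]
rackcorner [445.5 283.1  10. ]
leadin [array([530.1, -24.4,  58. ]), array([ 548.8, -105.4,   58. ]), array([ 527.9, -109.2,   58. ]), array([509.4, -28.5,  58. ])] [529.05  -66.875  58.   ]
len 82.96193404206534 yaw 12.955793258413188
carr plate corners [array([562.5,  -4.6,  28. ]), array([ 587. , -107.5,   28. ]), array([ 512.4, -123.9,   28. ]), array([488.7, -23.9,  28. ])]
rail corners [array([567. ,  23.7,  15. ]), array([ 638.5, -287.1,   15. ])] [459.2  -2.9   0. ] [ 532.2 -328.2    0. ]
pin [561.3 -59.9  45. ]
head top [array([ 471.4, -137.6,   70. ]), array([ 498.4, -251.6,   70. ]), array([ 453.1, -261.1,   70. ]), array([ 426.6, -147.7,   70. ])]
scene panel top near/far z102 [552.1 174.8 102. ] [562.9 253.2 102. ]
pin scene [563.6 -61.2  50. ]
```

```bash
cat >> h.py <<'E'
def plan(pos,yaw,o=None):
    """target TCP pos, jaw axis (tool z) yaw deg in world, tool down. prints tool-frame shift(cm), with current axes, and turn (deg)"""
    o=o or get_obs();Rc=R.from_rotvec(o["orientation"])
    best=None
    for y in (yaw,yaw+180):
        z=np.array([np.cos(np.radians(y)),np.sin(np.radians(y)),0]);x=np.array([0,0,-1.]);Rt=R.from_matrix(np.c_[x,np.cross(z,x),z])
        rv=(Rc.inv()*Rt).as_rotvec(degrees=True)
        if best is None or np.linalg.norm(rv)<np.linalg.norm(best[0]):best=(rv,Rt)
    dp=(np.asarray(pos)-o["ee_pos"])/10
    print("t",round(o["t"],2),"pos",o["ee_pos"].round(1),"F",o["ft_force"].round(1),"w",round(o["width"],1),"q6",o["qpos"][5].round(2))
    print("axes x,y,z\n",Rc.as_matrix().T.round(3))
    print("shift in cur axes cm",Rc.inv().apply(dp).round(2),"in target axes",best[1].inv().apply(dp).round(2),"turn",best[0].round(2))
E
python3 -c "
from h import *
plan([554,217,230],-5.6)"
```

```text
t 0.35 pos [250.1 572.7 222.5] F [-0.6 -0.3  0. ] w 87.4 q6 -0.02
axes x,y,z
 [[-0.    -0.    -1.   ]
 [-0.916  0.4   -0.   ]
 [ 0.4    0.916 -0.   ]]
shift in cur axes cm [ -0.74 -42.09 -20.43] in target axes [ -0.75 -32.43  33.72] turn [ 7.2e+01 -2.0e-02  1.0e-02]
```

```bash
python3 -m crank '[[[-0.15,-5.26,-2.55],[0,0,0],8.7],[[-0.15,-5.26,-2.55],[0,0,0],8.7],[[-0.15,-5.26,-2.55],[0,0,0],8.7],[[-0.15,-5.26,-2.55],[0,0,0],8.7],[[-0.1,-5.26,-2.55],[0,0,0],8.7]]'; python3 -m crank '[[[0,-5.26,-2.55],[0,0,0],8.7],[[0,-5.26,-2.55],[0,0,0],7],[[0,-5.26,-2.55],[0,0,0],6],[[0,0,0],[10.3,0,0],6],[[0,0,0],[10.3,0,0],6]]'; python3 -m crank '[[[0,0,0],[10.3,0,0],6],[[0,0,0],[10.3,0,0],6],[[0,0,0],[10.3,0,0],6],[[0,0,0],[10.3,0,0],6],[[0,0,0],[10.2,0,0],6]]'
python3 -m crank '[[[0,0,0],[0,0,0],6],[[0,0,0],[0,0,0],6]]'
python3 - <<'E'
from h import *
plan([554,217,230],-5.6)
w=img("wrist");cv2.imwrite("pics/w1.png",w["pixels"][:,:,::-1])
for p in [(552.6,216.4,102),(556.5,255.7,102),(548.8,177.1,102)]:print(proj(w,p))
t=img("top");crop(t,180,180,330,305,5,"t1")
E
```

```text
t: 0.98
ee_pos: [441.2, 349.2, 230.0]
orientation: [-0.901, 1.376, 0.901]
ft_force: [0.6, -0.1, -0.6]
width: 87.2
t: 1.6
ee_pos: [554.6, 216.3, 229.5]
orientation: [-0.619, 1.481, 0.619]
ft_force: [-0.7, -0.4, -0.2]
width: 60.4
t: 2.22
ee_pos: [554.1, 217.3, 229.6]
orientation: [0.081, 1.569, -0.081]
ft_force: [0.4, 0.2, -0.1]
width: 60.2
t: 2.48
ee_pos: [554.1, 217.3, 229.7]
orientation: [0.074, 1.57, -0.074]
ft_force: [-0.7, 0.1, 0.1]
width: 59.9
t 2.48 pos [554.1 217.3 229.7] F [-0.7  0.1  0.1] w 59.9 q6 0.45
axes x,y,z
 [[-0.    -0.    -1.   ]
 [ 0.094  0.996 -0.   ]
 [ 0.996 -0.094 -0.   ]]
shift in cur axes cm [-0.03 -0.03 -0.  ] in target axes [-0.03 -0.03 -0.  ] turn [ 0.2 -0.   0. ]
[315.4 190.3]
[315.6 149.4]
[315.4 228.7]
```

View pics/w1.png

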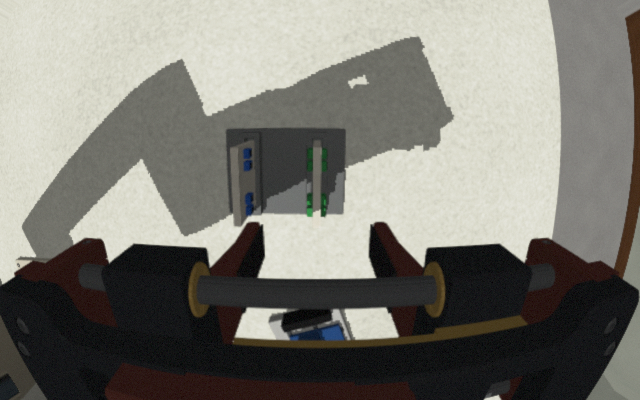

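Run:
```python
from h import *
w=img("wrist");crop(w,215,115,365,235,5,"w1c")
print(w["view"].round(3), -w["view"][:3,:3].T@w["view"][:3,3])
for c in [(593.1,267.5,10),(581,159.4,10),(434,174.7,10),(445.5,283.1,10)]:print(proj(w,c))
```

```text
[[ 9.95000e-01 -9.50000e-02  0.00000e+00 -5.30371e+02]
 [-9.20000e-02 -9.64000e-01  2.50000e-01  2.28793e+02]
 [-2.40000e-02 -2.49000e-01 -9.68000e-01  4.64112e+02]
 [ 0.00000e+00  0.00000e+00  0.00000e+00  1.00000e+00]] [559.96837892 285.58330249 392.32195869]
[344.4 129.6]
[341.5 214.2]
[229.8 212.9]
[226.  130.1]
```

View pics/w1c.png

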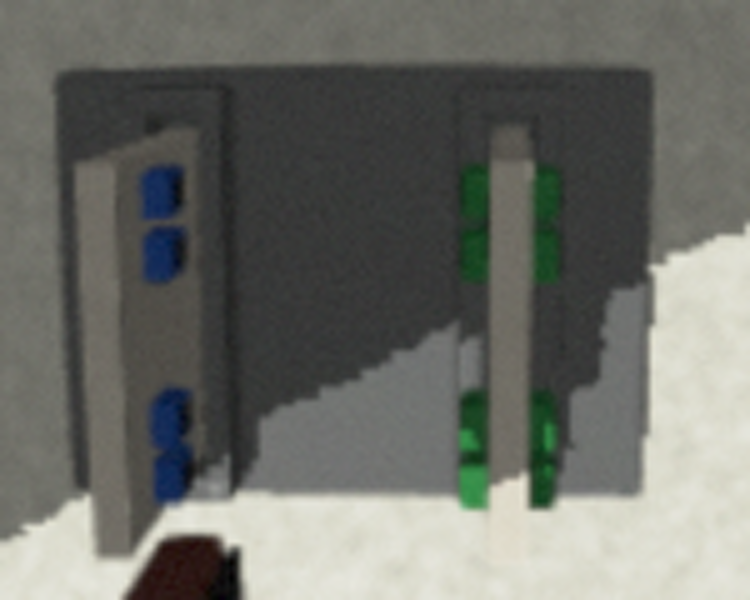

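View pics/t1.png

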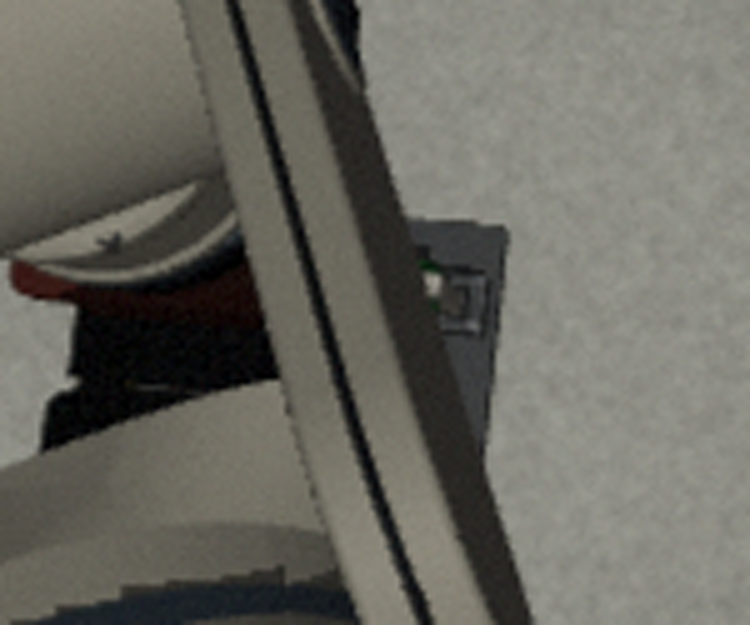

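Run:
```python
from h import *
w=img("wrist")
f=lambda x,y:((x+.5)/5-.5+215,(y+.5)/5-.5+115)
a=onz(w,*f(511.5,160),102);b=onz(w,*f(511.5,567),102);print(a,b,np.linalg.norm(a-b),(a+b)/2,np.degrees(np.arctan2(-(a-b)[0],(a-b)[1])))
E=[onz(w,*f(*p),10) for p in [(57,72),(652,70),(642,493),(80,493)]];print(E,np.mean(E,0), np.degrees(np.arctan2(*(E[1]-E[0])[[1,0]])))
c=(a+b)/2
plan([c[0],c[1],72],-5.5)
```

```text
[558.  258.2 102. ] [550.3 177.7 102. ] 80.86742236525164 [554.15 217.95 102.  ] -5.463842813236672
[array([445.7, 284.6,  10. ]), array([594. , 268.7,  10. ]), array([583. , 160.6,  10. ]), array([435. , 174.3,  10. ])] [514.425 222.05   10.   ] -6.119596024518485
t 2.67 pos [554.1 217.4 229.7] F [-0.3 -0.2  0.2] w 59.9 q6 0.45
axes x,y,z
 [[ 0.    -0.    -1.   ]
 [ 0.096  0.995 -0.   ]
 [ 0.995 -0.096  0.   ]]
shift in cur axes cm [15.77  0.06 -0.  ] in target axes [15.77  0.06 -0.  ] turn [-0.02  0.    0.  ]
```

```bash
python3 -m crank '[[[4.5,0.05,0],[0,0,0],6],[[4.5,0,0],[0,0,0],6],[[4,0,0],[0,0,0],6],[[2,0,0],[0,0,0],6],[[0.9,0,0],[0,0,0],6]]'; python3 -m crank '[[[0,0,0],[0,0,0],3],[[0,0,0],[0,0,0],0],[[0,0,0],[0,0,0],0],[[0,0,0],[0,0,0],0],[[0,0,0],[0,0,0],0]]'
python3 - <<'E'
from h import *
plan([554,218,230],-5.6)
w=img("wrist");cv2.imwrite("pics/w2.png",w["pixels"][:,:,::-1])
E
```

```text
t: 3.3
ee_pos: [554.1, 217.8, 70.0]
orientation: [0.076, 1.57, -0.077]
ft_force: [-0.3, -0.4, 0.5]
width: 60.1
t: 3.92
ee_pos: [554.3, 217.9, 71.0]
orientation: [0.077, 1.569, -0.077]
ft_force: [-0.7, -0.5, 0.1]
width: 13.0
t 3.92 pos [554.3 217.9  71. ] F [-0.7 -0.5  0.1] w 13.0 q6 0.45
axes x,y,z
 [[ 0.     0.    -1.   ]
 [ 0.097  0.995  0.   ]
 [ 0.995 -0.097  0.   ]]
shift in cur axes cm [-1.59e+01  1.00e-02 -2.00e-02] in target axes [-1.59e+01  1.00e-02 -3.00e-02] turn [ 0.01  0.02 -0.01]
```

View pics/w2.png

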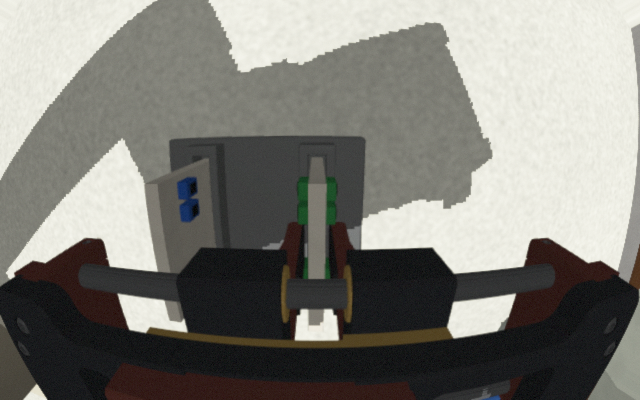

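The fingers straddle the plain strip at (317,240), but the opening is still 13 mm, so I'll wait for them to close on the 8 mm plate.

```bash
python3 -m crank '[[[0,0,0],[0,0,0],0],[[0,0,0],[0,0,0],0],[[0,0,0],[0,0,0],0]]'; python3 -m crank '[[[-1,0,0],[0,0,0],0],[[-2,0,0],[0,0,0],0],[[-4,0,0],[0,0,0],0],[[-4,0,0],[0,0,0],0],[[-3,0,0],[0,0,0],0]]'
python3 - <<'E'
from h import *
plan([529,-67,210],13)
w=img("wrist");cv2.imwrite("pics/w3.png",w["pixels"][:,:,::-1])
E
```

```text
t: 4.35
ee_pos: [554.2, 217.9, 70.8]
orientation: [0.077, 1.569, -0.077]
ft_force: [-1.2, -0.6, 3.6]
width: 7.9
t: 4.97
ee_pos: [554.7, 218.1, 214.0]
orientation: [0.078, 1.567, -0.076]
ft_force: [0.9, -0.2, -1.6]
width: 7.8
t 4.97 pos [554.7 218.1 214. ] F [ 0.9 -0.2 -1.6] w 7.8 q6 0.45
axes x,y,z
 [[ 0.003  0.001 -1.   ]
 [ 0.097  0.995  0.001]
 [ 0.995 -0.097  0.003]]
shift in cur axes cm [  0.37 -28.63   0.22] in target axes [  0.4  -27.2   -8.92] turn [-18.59   0.16  -0.05]
```

View pics/w3.png

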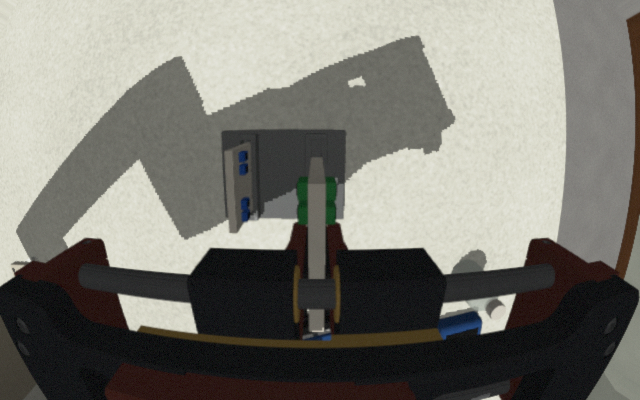

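```bash
python3 -m crank '[[[0,0,0],[-9.3,0,0],0],[[0,0,0],[-9.3,0,0],0],[[0,-5,-1.12],[0,0,0],0],[[0,-5,-1.12],[0,0,0],0],[[0,-5,-1.12],[0,0,0],0]]';python3 -m crank '[[[0,-5,-1.12],[0,0,0],0],[[0,-5,-1.12],[0,0,0],0],[[0,-5,-1.12],[0,0,0],0],[[0,-5,-1.12],[0,0,0],0],[[0,-5,-1.12],[0,0,0],0]]';python3 -m crank '[[[0,0,0],[0,0,0],0],[[0,0,0],[0,0,0],0]]'
python3 - <<'E'
from h import *
plan([529,-67,210],13)
w=img("wrist");cv2.imwrite("pics/w4.png",w["pixels"][:,:,::-1]);crop(w,220,80,420,230,4,"w4c")
print(proj(w,(529,-67,58)))
E
```

```text
t: 5.65
ee_pos: [555.0, 62.8, 211.2]
orientation: [-0.179, 1.563, 0.179]
ft_force: [0.7, -0.1, -1.0]
width: 7.8
t: 6.28
ee_pos: [556.7, -193.7, 211.3]
orientation: [-0.178, 1.563, 0.178]
ft_force: [-0.3, 0.4, -1.0]
width: 8.0
t: 6.52
ee_pos: [556.5, -191.7, 210.8]
orientation: [-0.177, 1.564, 0.178]
ft_force: [-0.2, 0.2, -1.2]
width: 7.7
t 6.53 pos [ 556.5 -191.7  210.8] F [-0.2  0.2 -1.2] w 7.7 q6 -0.58
axes x,y,z
 [[-0.     0.    -1.   ]
 [-0.224  0.975  0.001]
 [ 0.975  0.224 -0.   ]]
shift in cur axes cm [ 0.09 12.77  0.11] in target axes [ 0.08 12.77  0.12] turn [-0.04 -0.   -0.03]
[317.8  60.2]
```

View pics/w4.png

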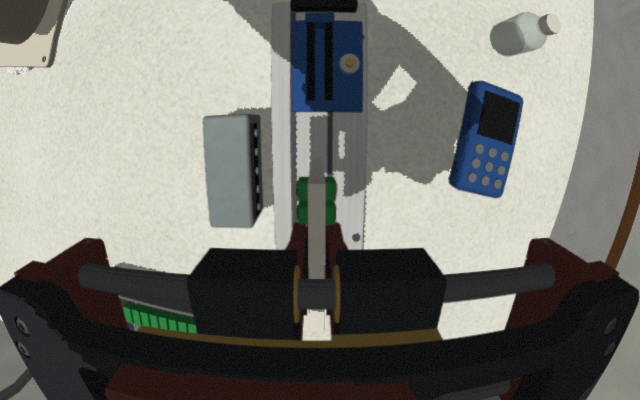

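View pics/w4c.png

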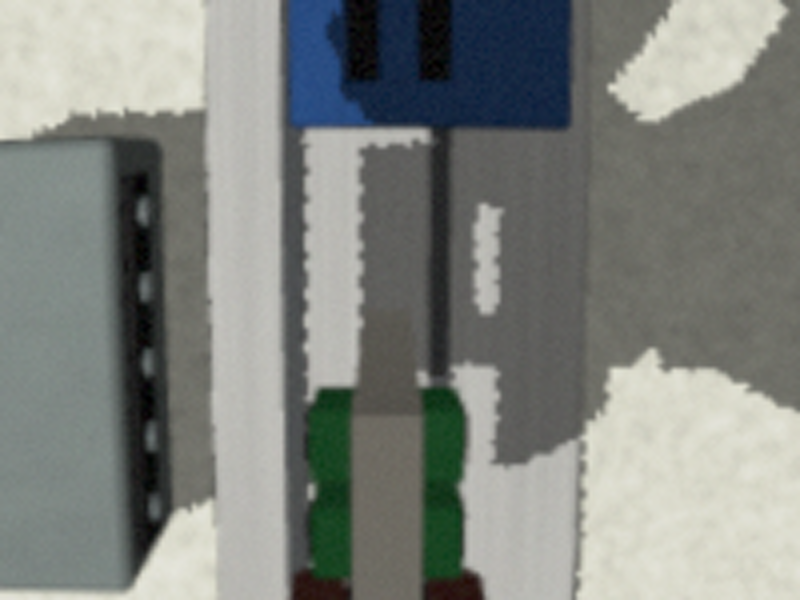

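Run:
```python
from h import *
w=img("wrist");crop(w,270,0,380,120,5,"w5c")
```

```text
(no output)
```

View pics/w5c.png

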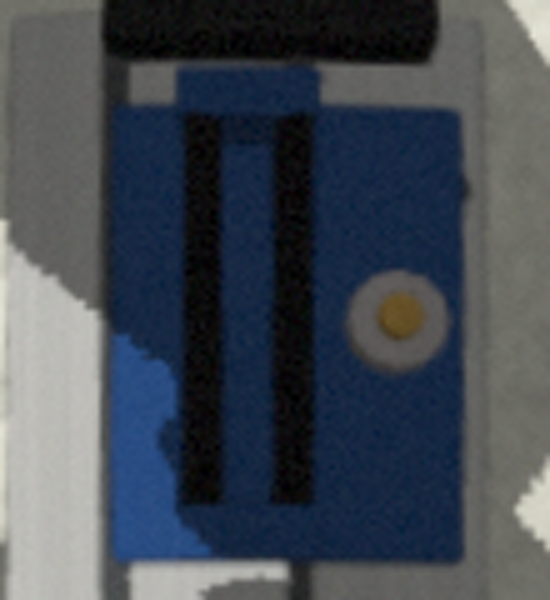

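Run:
```python
from h import *
w=img("wrist");o=get_obs()
f=lambda x,y:((x+.5)/5-.5+270,(y+.5)/5-.5)
g=lambda x,y:((x+.5)/4-.5+220,(y+.5)/4-.5+80)
ux=np.array([np.cos(np.radians(13)),np.sin(np.radians(13)),0]);uy=np.array([-ux[1],ux[0],0])
P=[onz(w,*f(*p),58) for p in [(184,115),(313,115),(314,502),(180,502)]]
c=np.mean(P,0);print("slot",c,[ (round((p-c)@ux,1),round((p-c)@uy,1)) for p in P])
I=[onz(w,*f(*p),52) for p in [(221,125),(273,125),(272,500),(222,500)]];print("inner",np.mean(I,0),[ (round((p-c)@ux,1),round((p-c)@uy,1)) for p in I])
a=(P[0]+P[1]-P[2]-P[3]);print("yaw",np.degrees(np.arctan2(-a[0],a[1])))
B=[onz(w,*f(*p),37) for p in [(110,105),(462,110),(462,560),(112,560)]]
a=B[0]+B[1]-B[2]-B[3];print("plate",[((p-c)@ux).round(1) for p in B],[((p-c)@uy).round(1) for p in B],"yaw",np.degrees(np.arctan2(-a[0],a[1])))
zt=o["ee_pos"][2]+31
T=[onz(w,*g(*p),zt) for p in [(353,413),(422,413),(422,590),(351,590)]]
print("panel rel tcp",[(round((p-o["ee_pos"])@ux,1),round((p-o["ee_pos"])@uy,1)) for p in T])
zb=o["ee_pos"][2]-59
T=[onz(w,*g(*p),zb) for p in [(362,312),(413,312)]]
print("panel bottom rel tcp",[(round((p-o["ee_pos"])@ux,1),round((p-o["ee_pos"])@uy,1)) for p in T])
plan([c[0],c[1],210],13)
```

```text
slot [530.375 -66.025  58.   ] [(np.float64(-13.0), np.float64(40.9)), (np.float64(13.2), np.float64(41.1)), (np.float64(13.4), np.float64(-40.9)), (np.float64(-13.6), np.float64(-41.1))]
inner [530.225 -65.95   52.   ] [(np.float64(-5.5), np.float64(40.5)), (np.float64(5.2), np.float64(40.6)), (np.float64(5.0), np.float64(-40.3)), (np.float64(-5.2), np.float64(-40.3))]
yaw 12.85846036534124
plate [np.float64(-29.7), np.float64(46.8), np.float64(46.6), np.float64(-29.0)] [np.float64(50.3), np.float64(50.3), np.float64(-51.8), np.float64(-52.4)] yaw 13.126755303088347
panel rel tcp [(np.float64(-4.3), np.float64(40.3)), (np.float64(3.3), np.float64(40.3)), (np.float64(3.4), np.float64(19.9)), (np.float64(-4.6), np.float64(19.9))]
panel bottom rel tcp [(np.float64(-5.0), np.float64(39.6)), (np.float64(4.2), np.float64(39.7))]
t 6.67 pos [ 556.9 -190.7  210.8] F [ 0.5 -0.9 -0.7] w 8.1 q6 -0.58
axes x,y,z
 [[-0.     0.    -1.   ]
 [-0.227  0.974  0.   ]
 [ 0.974  0.227 -0.   ]]
shift in cur axes cm [ 0.08 12.74  0.25] in target axes [ 0.08 12.74  0.22] turn [ 0.1  -0.   -0.01]
```

```bash
python3 -m crank '[[[0,4.3,0.1],[0,0,0],0],[[0,4.3,0.1],[0,0,0],0],[[0.5,4.1,0.05],[0,0,0],0],[[4,0,0],[0,0,0],0],[[3,0,0],[0,0,0],0]]';python3 -m crank '[[[0,0,0],[0,0,0],0],[[0,0,0],[0,0,0],0]]'
python3 - <<'E'
from h import *
plan([530.2,-66.1,130],13)
w=img("wrist");crop(w,240,60,400,200,5,"w6c")
s=img("scene");crop(s,150,150,300,310,4,"s6c")
plan([530.2,-66.1,130],13)
E
```

```text
t: 7.3
ee_pos: [530.5, -65.8, 135.1]
orientation: [-0.181, 1.563, 0.181]
ft_force: [0.3, 0.3, -0.9]
width: 8.5
t: 7.55
ee_pos: [531.4, -67.3, 136.6]
orientation: [-0.179, 1.562, 0.179]
ft_force: [-0.2, -0.2, -0.6]
width: 7.8
t 7.55 pos [531.4 -67.3 136.6] F [-0.2 -0.2 -0.6] w 7.8 q6 -0.38
axes x,y,z
 [[ 0.001 -0.    -1.   ]
 [-0.226  0.974 -0.   ]
 [ 0.974  0.226  0.001]]
shift in cur axes cm [ 0.66  0.15 -0.09] in target axes [ 0.66  0.15 -0.09] turn [0.05 0.06 0.02]
t 7.65 pos [531.8 -67.7 137.1] F [ 0.4 -0.4 -0.3] w 7.6 q6 -0.38
axes x,y,z
 [[ 0.002 -0.    -1.   ]
 [-0.225  0.974 -0.001]
 [ 0.974  0.225  0.002]]
shift in cur axes cm [ 0.71  0.19 -0.12] in target axes [ 0.71  0.19 -0.12] turn [0.02 0.13 0.05]
```

View pics/w6c.png

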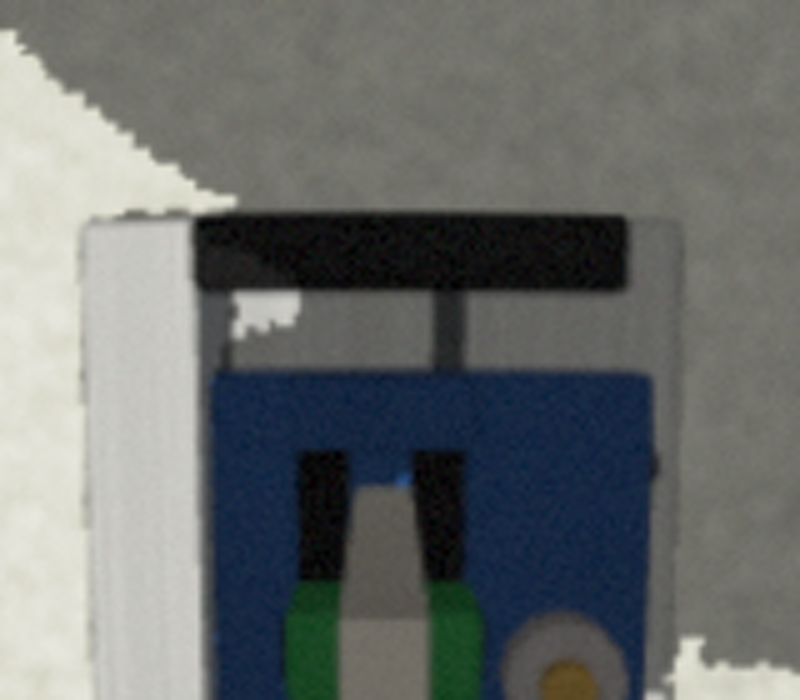

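View pics/s6c.png

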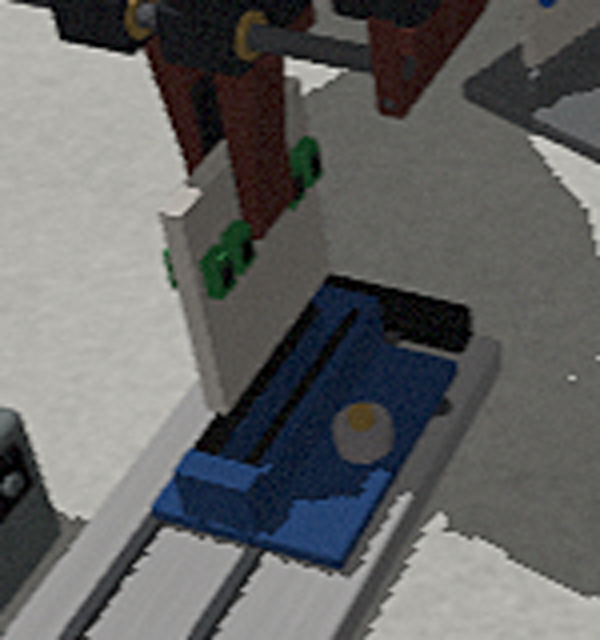

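```bash
python3 -m crank '[[[0,0,0],[0,0,0],0]]'; python3 -m crank '[[[0,0,0],[0,0,0],0]]'
python3 - <<'E'
from h import *
w=img("wrist");o=get_obs();crop(w,280,130,360,200,10,"w7c")
f=lambda x,y:((x+.5)/5-.5+240,(y+.5)/5-.5+60)
ux=np.array([np.cos(np.radians(13)),np.sin(np.radians(13)),0]);uy=np.array([-ux[1],ux[0],0])
plan([530.4,-66,130],13)
E
```

```text
t: 7.78
ee_pos: [531.4, -67.9, 136.8]
orientation: [-0.178, 1.562, 0.178]
ft_force: [-0.2, 0.2, -0.2]
width: 7.9
t: 7.9
ee_pos: [531.1, -67.9, 136.3]
orientation: [-0.178, 1.562, 0.178]
ft_force: [-0.4, -0.8, -0.9]
width: 8.1
t 7.95 pos [530.9 -67.9 136.2] F [-0.6  0.2 -1.2] w 8.1 q6 -0.38
axes x,y,z
 [[ 0.001 -0.    -1.   ]
 [-0.225  0.974 -0.   ]
 [ 0.974  0.225  0.001]]
shift in cur axes cm [ 0.62  0.19 -0.01] in target axes [ 0.62  0.19 -0.01] turn [-0.    0.04  0.02]
```

View pics/w7c.png

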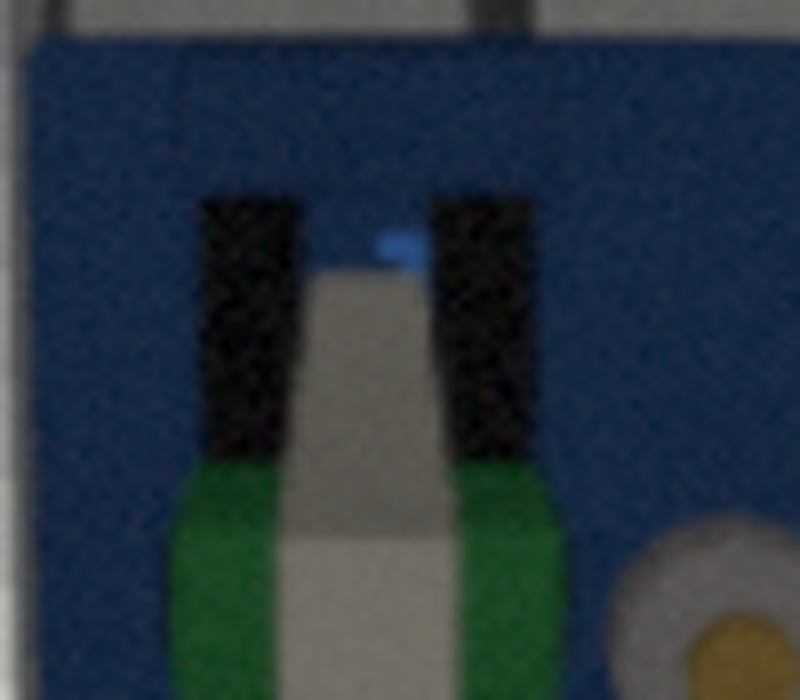

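Run:
```python
from h import *
w=img("wrist");o=get_obs()
f=lambda x,y:((x+.5)/10-.5+280,(y+.5)/10-.5+130)
ux=np.array([np.cos(np.radians(13)),np.sin(np.radians(13)),0]);uy=np.array([-ux[1],ux[0],0])
p=onz(w,*f(366,272),o["ee_pos"][2]-59);l=onz(w,*f(368,200),58);t=o["ee_pos"]
print("t",t,"panel rel tcp",(p-t)@ux,(p-t)@uy,"leadin end - panel end",(l-p)@ux,(l-p)@uy)
l2=onz(w,*f((203+533)/2,198),58);print(l,"slot centre est",l-41*uy)
plan([530.4,-66,130],13,o)
```

```text
t [530.88238551 -67.837642   136.0218974 ] panel rel tcp -0.4352987560324038 40.26761938765537 leadin end - panel end 0.23265834150775022 3.2304597344846844
[520.9 -25.5  58. ] slot centre est [530.12299323 -65.44917266  58.        ]
t 8.0 pos [530.9 -67.8 136. ] F [ 0.5 -0.2 -1.3] w 8.4 q6 -0.38
axes x,y,z
 [[ 0.001 -0.    -1.   ]
 [-0.225  0.974 -0.   ]
 [ 0.974  0.225  0.001]]
shift in cur axes cm [ 0.6   0.19 -0.01] in target axes [ 0.6   0.19 -0.01] turn [-0.    0.03  0.01]
```

```bash
python3 -m crank '[[[0,0.2,0.02],[0,0,0],0],[[0.7,0,0],[0,0,0],0],[[0.7,0,0],[0,0,0],0],[[0,0,0],[0,0,0],0],[[0,0,0],[0,0,0],0]]'
python3 - <<'E'
from h import *
w=img("wrist");o=get_obs();crop(w,280,130,360,200,10,"w8c")
plan([530.3,-65.8,90],13)
E
```

```text
t: 8.62
ee_pos: [530.4, -65.7, 121.5]
orientation: [-0.178, 1.564, 0.178]
ft_force: [0.1, -0.2, -1.2]
width: 7.8
t 8.68 pos [530.6 -65.7 121.7] F [ 0.7 -0.8 -1. ] w 7.5 q6 -0.37
axes x,y,z
 [[-0.     0.    -1.   ]
 [-0.225  0.974  0.   ]
 [ 0.974  0.225 -0.   ]]
shift in cur axes cm [ 3.17  0.   -0.03] in target axes [ 3.17  0.   -0.03] turn [ 0. -0. -0.]
```

View pics/w8c.png

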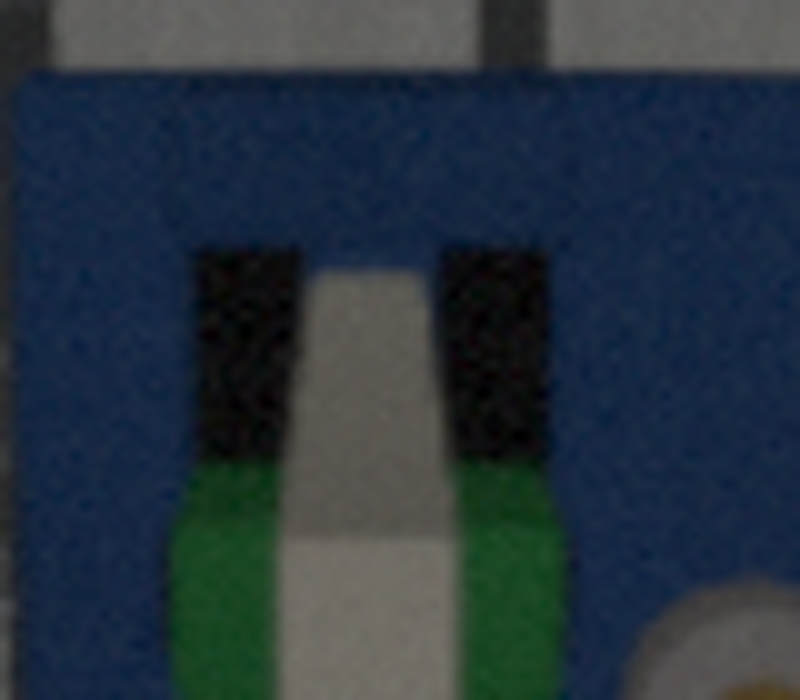

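```bash
python3 -m crank '[[[0,0.08,0.03],[0,0,0],0],[[0.6,0,0],[0,0,0],0],[[0.5,0,0],[0,0,0],0],[[0,0,0],[0,0,0],0]]'
python3 -m crank '[[[0.5,0,0],[0,0,0],0],[[0,0,0],[0,0,0],0]]'
python3 -c "
from h import *
plan([530.3,-65.8,90],13)"
```

```text
t: 9.18
ee_pos: [530.2, -64.9, 110.1]
orientation: [-0.178, 1.564, 0.178]
ft_force: [-0.4, -0.0, -1.6]
width: 7.8
t: 9.43
ee_pos: [530.3, -64.9, 105.3]
orientation: [-0.178, 1.564, 0.178]
ft_force: [0.5, -0.3, -1.5]
width: 7.6
t 9.43 pos [530.3 -64.9 105.3] F [ 0.5 -0.3 -1.5] w 7.6 q6 -0.37
axes x,y,z
 [[-0.001  0.    -1.   ]
 [-0.225  0.974  0.   ]
 [ 0.974  0.225 -0.001]]
shift in cur axes cm [ 1.53 -0.09 -0.02] in target axes [ 1.53 -0.09 -0.02] turn [ 0.01 -0.04 -0.01]
```

```bash
python3 -m crank '[[[0.5,0,0],[0,0,0],0],[[0.4,0,0],[0,0,0],0],[[0,0,0],[0,0,0],0]]'
python3 -m crank '[[[0.3,0,0],[0,0,0],0],[[0.2,0,0],[0,0,0],0],[[0,0,0],[0,0,0],0]]'
```

```text
t: 9.8
ee_pos: [530.3, -64.9, 96.3]
orientation: [-0.178, 1.564, 0.178]
ft_force: [2.0, 0.5, -0.5]
width: 7.8
t: 10.18
ee_pos: [530.5, -64.9, 91.5]
orientation: [-0.178, 1.564, 0.178]
ft_force: [1.0, -0.1, -2.0]
width: 8.2
```

```bash
python3 -m crank '[[[0.15,0,0],[0,0,0],0],[[0,0,0],[0,0,0],0]]'
python3 -m crank '[[[0.1,0,0],[0,0,0],0],[[0,0,0],[0,0,0],0]]'
python3 -m crank '[[[0.1,0,0],[0,0,0],0],[[0,0,0],[0,0,0],0]]'
python3 - <<'E'
from h import *
s=img("scene");crop(s,150,170,300,310,4,"s9")
w=img("wrist");crop(w,270,130,370,210,7,"w9")
E
```

```text
t: 10.42
ee_pos: [530.5, -64.9, 90.1]
orientation: [-0.178, 1.564, 0.178]
ft_force: [0.0, -0.5, -0.3]
width: 8.0
t: 10.68
ee_pos: [530.6, -64.9, 89.1]
orientation: [-0.178, 1.564, 0.178]
ft_force: [0.3, 0.6, -0.6]
width: 7.7
t: 10.92
ee_pos: [530.7, -64.9, 88.8]
orientation: [-0.178, 1.563, 0.178]
ft_force: [-1.4, 1.6, 6.5]
width: 7.8
```

View pics/s9.png

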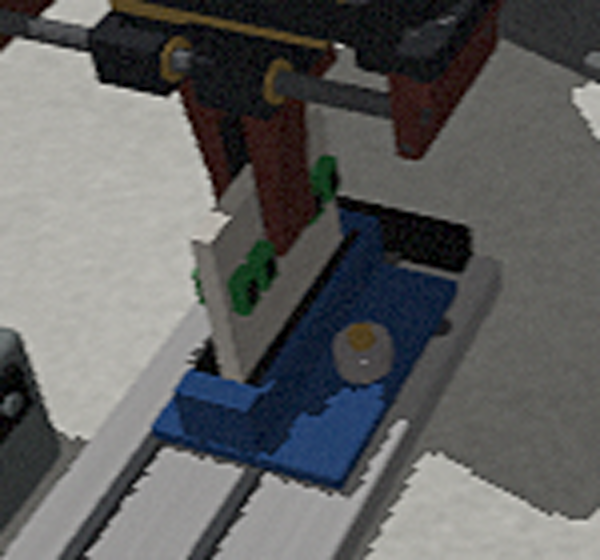

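View pics/w9.png

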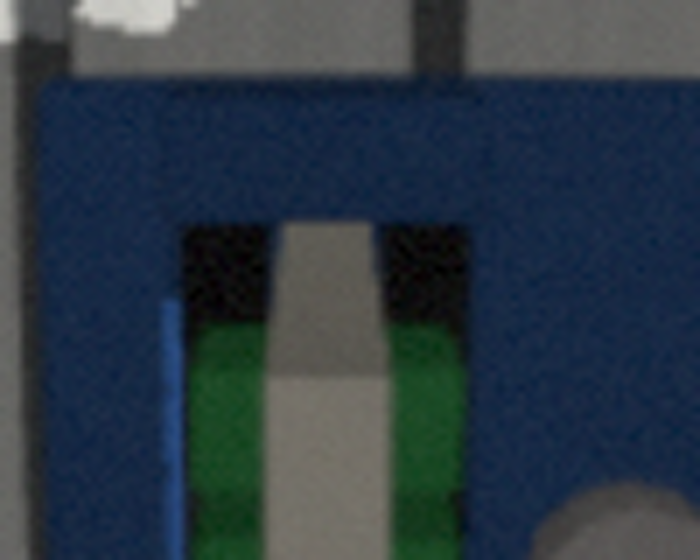

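Contact with the slot floor came at TCP z = 88.8 mm, where 89 was expected. Both views show the panel seated between the end walls, so it is home. Now I'll slide the carriage, quickly at first and then in small steps watching the force.

```bash
python3 -m crank '[[[-0.03,-0.5,0],[0,0,0],0],[[0,-1,0],[0,0,0],0],[[0,-1,0],[0,0,0],0],[[0,-1,0],[0,0,0],0],[[0,-0.5,0],[0,0,0],0]]'
python3 - <<'E'
from h import *
s=img("scene");crop(s,110,180,300,320,4,"s10")
w=img("wrist");crop(w,250,0,390,200,4,"w10")
o=get_obs();print(o["ee_pos"],o["ft_force"])
E
```

```text
t: 11.65
ee_pos: [539.7, -103.8, 88.8]
orientation: [-0.177, 1.563, 0.178]
ft_force: [-2.0, 5.4, 5.6]
width: 7.8
[ 540.12588144 -104.63290443   88.83815186] [-0.24796478 -1.83341722  4.42558441]
```

View pics/w10.png

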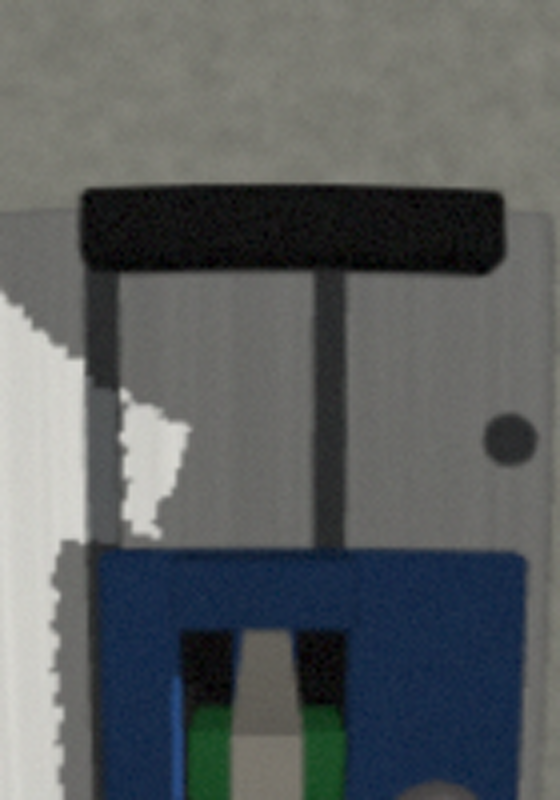

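View pics/s10.png

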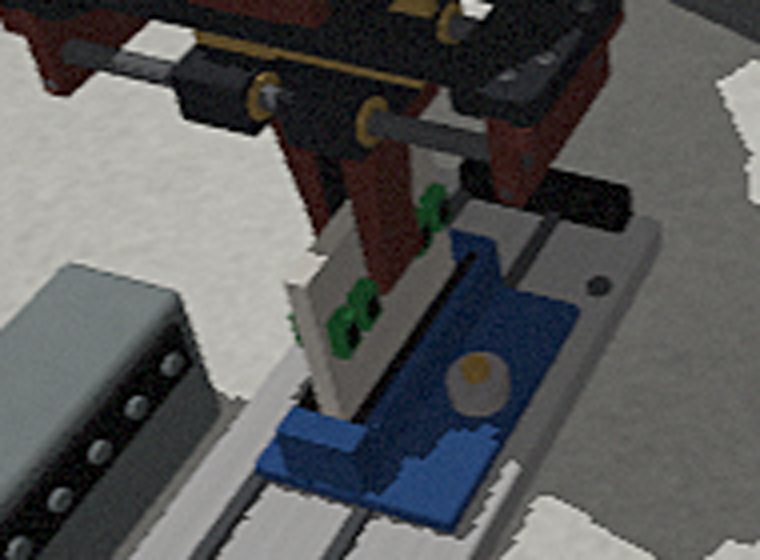

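```bash
python3 - <<'E'
from h import *
w=img("wrist")
f=lambda x,y:((x+.5)/4-.5+250,(y+.5)/4-.5)
ux=np.array([np.cos(np.radians(13)),np.sin(np.radians(13)),0]);uy=np.array([-ux[1],ux[0],0])
a=onz(w,*f(300,270),34);b=onz(w,*f(300,555),34);print((a-b)@uy,a,b)
o=get_obs();print(o["ee_pos"],o["ee_pos"]@ux,o["ee_pos"]@uy,o["ft_force"]@uy)
E
python3 -m crank '[[[0,0,0],[0,0,0],0]]'
```

```text
50.331070299430976 [521.9  -1.9  34. ] [533.4 -50.9  34. ]
[ 540.1017636  -104.6253258    88.83276963] 502.7234130431431 -223.44024665026433 -2.4322622720687357
t: 11.92
ee_pos: [540.1, -104.4, 88.8]
orientation: [-0.179, 1.562, 0.177]
ft_force: [-0.1, -2.6, 4.7]
width: 7.8
```

```bash
G="grep -E ee_pos|ft_f"; python3 -m crank '[[[0,-0.6,0],[0,0,0],0],[[0,-0.6,0],[0,0,0],0]]' | $G
python3 -m crank '[[[0,-0.3,0],[0,0,0],0]]' | $G
python3 -m crank '[[[0,-0.3,0],[0,0,0],0]]' | $G
python3 -m crank '[[[0,-0.3,0],[0,0,0],0]]' | $G
python3 -m crank '[[[0,-0.3,0],[0,0,0],0]]' | $G
python3 -m crank '[[[0,0,0],[0,0,0],0]]' | $G
```

```text
ee_pos: [542.4, -114.6, 88.8]
ft_force: [-0.7, 5.7, 7.3]
ee_pos: [543.1, -117.7, 88.8]
ft_force: [-1.0, 5.8, 7.9]
ee_pos: [543.8, -120.5, 88.8]
ft_force: [-0.1, 5.4, 8.0]
ee_pos: [544.4, -123.4, 88.8]
ft_force: [-0.5, 5.7, 7.1]
ee_pos: [545.1, -126.3, 88.8]
ft_force: [-1.2, 4.4, 8.7]
ee_pos: [545.3, -127.0, 88.8]
ft_force: [-0.9, 0.5, 5.5]
```

```bash
G="grep -E ee_pos|ft_f"; 
python3 -m crank '[[[-0.02,-0.25,0],[0,0,0],0]]' | $G
python3 -m crank '[[[0,-0.25,0],[0,0,0],0]]' | $G
python3 -m crank '[[[0,-0.25,0],[0,0,0],0]]' | $G
python3 -m crank '[[[0,-0.25,0],[0,0,0],0]]' | $G
python3 -m crank '[[[0,0,0],[0,0,0],0]]' | $G
```

```text
ee_pos: [545.6, -128.7, 88.9]
ft_force: [-0.3, 5.1, 4.3]
ee_pos: [546.2, -131.1, 88.8]
ft_force: [0.3, 5.0, 5.4]
ee_pos: [546.7, -133.5, 88.8]
ft_force: [-0.6, 5.0, 6.8]
ee_pos: [547.3, -135.9, 88.8]
ft_force: [-0.9, 5.1, 6.7]
ee_pos: [547.5, -136.6, 88.8]
ft_force: [-0.5, 1.5, 4.4]
```

```bash
G="grep -E ee_pos|ft_f"; 
python3 -m crank '[[[0,-0.25,0],[0,0,0],0]]' | $G
python3 -m crank '[[[0,-0.25,0],[0,0,0],0]]' | $G
python3 -m crank '[[[0,-0.25,0],[0,0,0],0]]' | $G
python3 -m crank '[[[0,-0.25,0],[0,0,0],0]]' | $G
```

```text
ee_pos: [547.9, -138.6, 88.8]
ft_force: [-0.7, 6.2, 6.0]
ee_pos: [548.5, -141.0, 88.8]
ft_force: [-0.0, 4.9, 6.6]
ee_pos: [549.0, -143.4, 88.8]
ft_force: [-0.7, 5.2, 6.9]
ee_pos: [549.6, -145.9, 88.8]
ft_force: [0.6, 5.5, 7.0]
```

```bash
python3 -m crank '[[[0,0,0],[0,0,0],0]]'
python3 - <<'E'
from h import *
s=img("scene");crop(s,70,180,270,330,4,"s11")
E
```

```text
t: 14.05
ee_pos: [549.8, -146.6, 88.8]
orientation: [-0.178, 1.563, 0.178]
ft_force: [-0.2, 3.4, 5.4]
width: 7.7
```

View pics/s11.png

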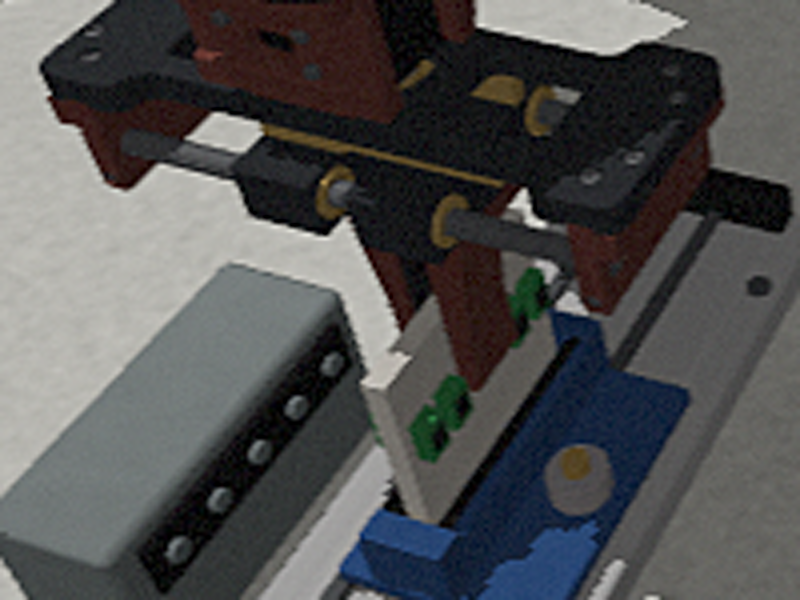

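The pin at (575,462) in the crop still stands up and the force is steady, so I'll continue.

```bash
G="grep -E ee_pos|ft_f"; 
python3 -m crank '[[[0,-0.25,0],[0,0,0],0]]' | $G
python3 -m crank '[[[0,-0.25,0],[0,0,0],0]]' | $G
python3 -m crank '[[[0,-0.25,0],[0,0,0],0]]' | $G
python3 -m crank '[[[0,-0.25,0],[0,0,0],0]]' | $G
```

```text
ee_pos: [550.2, -148.4, 88.8]
ft_force: [-0.2, 5.8, 7.4]
ee_pos: [550.7, -150.8, 88.8]
ft_force: [0.1, 5.5, 6.3]
ee_pos: [551.3, -153.3, 88.8]
ft_force: [0.8, 5.3, 6.0]
ee_pos: [551.8, -155.7, 88.8]
ft_force: [0.2, 4.6, 6.8]
```

```bash
G="grep -E ee_pos|ft_f"; 
python3 -m crank '[[[0,-0.25,0],[0,0,0],0]]' | $G
python3 -m crank '[[[0,-0.25,0],[0,0,0],0]]' | $G
python3 -m crank '[[[0,-0.25,0],[0,0,0],0]]' | $G
```

```text
ee_pos: [552.4, -158.1, 88.8]
ft_force: [0.3, 5.6, 6.6]
ee_pos: [552.9, -160.6, 88.8]
ft_force: [0.5, 5.7, 6.6]
ee_pos: [553.5, -163.0, 88.8]
ft_force: [-0.5, 5.5, 6.3]
```

```bash
G="grep -E ee_pos|ft_f"; 
python3 -m crank '[[[0,-0.25,0],[0,0,0],0]]' | $G
python3 -m crank '[[[0,-0.25,0],[0,0,0],0]]' | $G
python3 -m crank '[[[0,-0.25,0],[0,0,0],0]]' | $G
```

```text
ee_pos: [554.1, -165.6, 88.8]
ft_force: [0.5, 4.5, 6.4]
ee_pos: [554.8, -168.4, 88.8]
ft_force: [-0.4, 0.8, 4.9]
ee_pos: [555.4, -171.3, 88.8]
ft_force: [0.1, 1.2, 5.0]
```

```bash
python3 -m crank '[[[0,0,0],[0,0,0],0]]'
python3 - <<'E'
from h import *
s=img("scene");crop(s,50,190,250,340,4,"s12")
w=img("wrist");crop(w,250,0,390,200,4,"w12")
o=get_obs();print(o["ee_pos"],o["ft_force"])
E
```

```text
t: 15.48
ee_pos: [555.4, -171.4, 88.8]
orientation: [-0.178, 1.563, 0.178]
ft_force: [1.0, -0.7, 5.1]
width: 7.9
[ 555.45609986 -171.36406952   88.83401587] [ 0.42432612 -1.16188967  5.06659826]
```

View pics/s12.png

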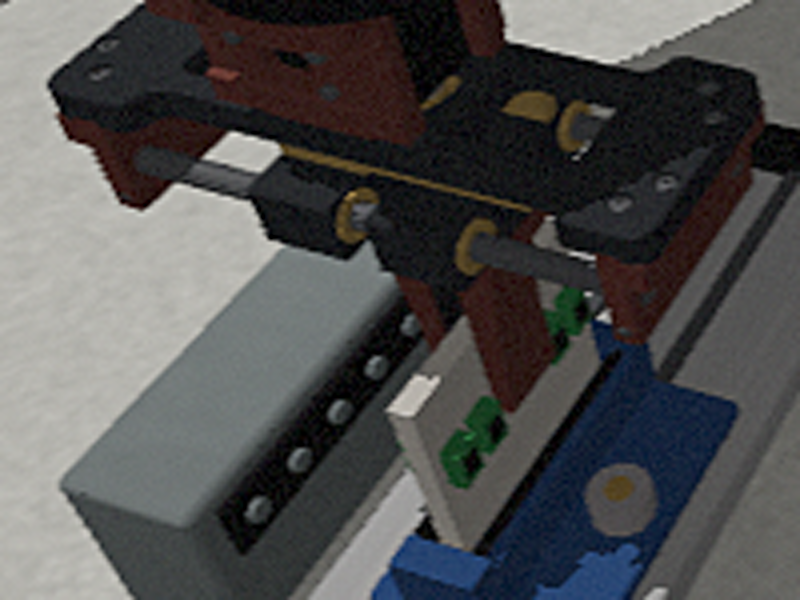

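The pin now sits low in its collar at (620,490) and the resistance is gone, so the ball has dropped. I'll probe gently both ways to find the notch centre.

```bash
G="grep -E ee_pos|ft_f"; 
python3 -m crank '[[[0,-0.08,0],[0,0,0],0],[[0,0,0],[0,0,0],0]]' | $G
python3 -m crank '[[[0,-0.08,0],[0,0,0],0],[[0,0,0],[0,0,0],0]]' | $G
```

```text
ee_pos: [555.5, -171.6, 88.8]
ft_force: [0.3, 2.4, 6.0]
ee_pos: [555.5, -171.8, 88.8]
ft_force: [0.3, 4.0, 6.9]
```

```bash
G="grep -E ee_pos|ft_f"; 
python3 -m crank '[[[0,0.16,0],[0,0,0],0],[[0,0,0],[0,0,0],0]]' | $G
python3 -m crank '[[[0,0.08,0],[0,0,0],0],[[0,0,0],[0,0,0],0]]' | $G
python3 -m crank '[[[0,0.08,0],[0,0,0],0],[[0,0,0],[0,0,0],0]]' | $G
```

```text
ee_pos: [555.4, -171.2, 88.8]
ft_force: [0.5, -1.5, 5.4]
ee_pos: [555.2, -170.7, 88.8]
ft_force: [1.1, -2.7, 5.1]
ee_pos: [554.9, -170.0, 88.8]
ft_force: [0.3, -3.0, 5.2]
```

```bash
G="grep -E ee_pos|ft_f"; 
python3 -m crank '[[[0,-0.17,0],[0,0,0],0],[[0,0,0],[0,0,0],0],[[0,0,0],[0,0,0],0]]' | $G
python3 - <<'E'
from h import *
s=img("scene");crop(s,180,290,230,330,12,"s13")
t=img("top");cv2.imwrite("pics/t13.png",t["pixels"][:,:,::-1])
w=img("wrist");cv2.imwrite("pics/w13.png",w["pixels"][:,:,::-1])
o=get_obs();print(o["t"],o["ee_pos"],o["ft_force"],o["width"])
E
```

```text
ee_pos: [555.0, -170.6, 88.8]
ft_force: [0.2, 2.6, 7.3]
17.35 [ 554.9924366  -170.61039819   88.80594087] [0.97742347 3.05222625 6.92544289] 8.083219239283538
```

View pics/s13.png

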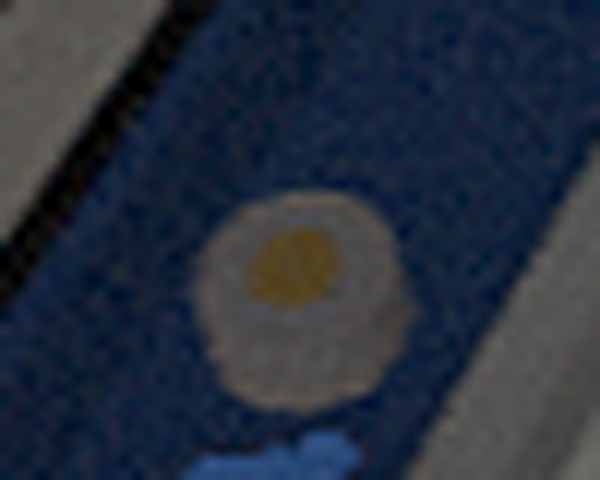

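View pics/t13.png

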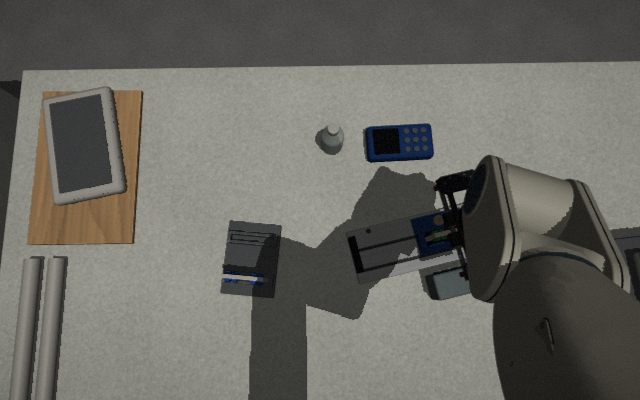

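View pics/w13.png

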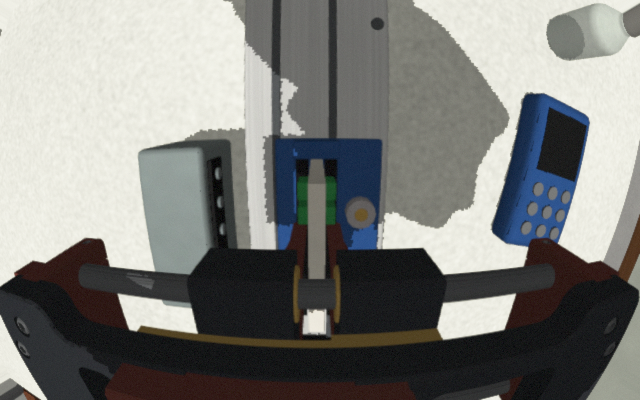

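```bash
G="grep -E ee_pos|ft_f"; 
python3 -m crank '[[[-0.04,0,0],[0,0,0],0],[[0,0,0],[0,0,0],0],[[0,0,0],[0,0,0],0]]' | $G
python3 -m crank '[[[0,-0.06,0],[0,0,0],0],[[0,0,0],[0,0,0],0],[[0,0,0],[0,0,0],0]]' | $G
python3 - <<'E'
from h import *
w=img("wrist");crop(w,260,125,390,215,6,"w14");s=img("scene");crop(s,130,230,240,330,6,"s14")
o=get_obs();print(o["t"],o["ee_pos"],o["ft_force"],o["width"])
E
```

```text
ee_pos: [554.8, -170.9, 88.8]
ft_force: [1.5, 2.8, 3.3]
ee_pos: [554.9, -171.7, 88.8]
ft_force: [-1.1, 1.5, 2.2]
18.2 [ 554.87937261 -171.76088978   88.86236233] [-1.16211834  1.25263208  2.15416326] 7.843202997050554
```

View pics/w14.png

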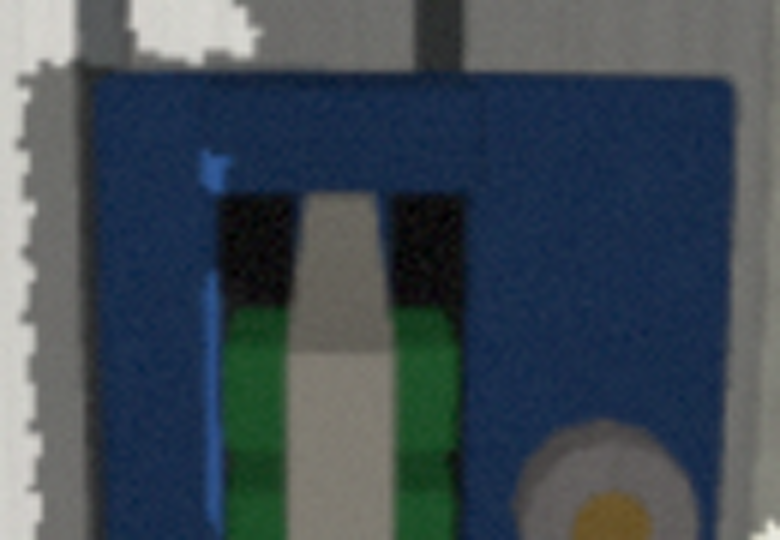

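View pics/s14.png

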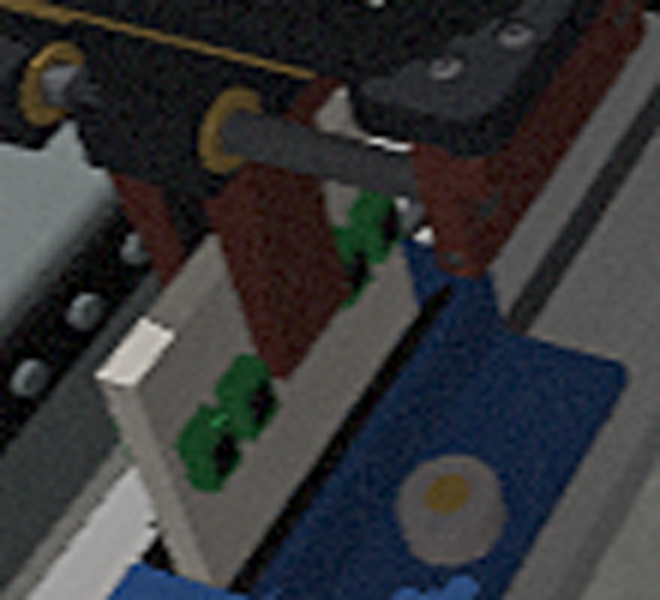

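```bash
python3 -m crank '[[[0,0,0],[0,0,0],0],[[0,0,0],[0,0,0],0],[[0,0,0],[0,0,0],0],[[0,0,0],[0,0,0],0]]'
python3 - <<'E'
from h import *
s=img("scene")
b=blobs(s,(15,90,60),(30,255,255),(185,295,225,330),3);print("pin now",b)
for fn,off,k in (("s11",(70,180),4),("s12",(50,190),4)):
    im=cv2.imread(f"pics/{fn}.png");h=cv2.cvtColor(im,cv2.COLOR_BGR2HSV);m=cv2.inRange(h,(15,90,60),(30,255,255));m[:420]=0
    n,l,st,c=cv2.connectedComponentsWithStats(m);i=1+st[1:,4].argmax();print(fn,c[i]/k+off,st[i,4]/k/k, st[i,2:4]/k)
# pin as a pure translate of the rail: project expected pin top at z heights
ux=np.array([np.cos(np.radians(13)),np.sin(np.radians(13)),0])
o=get_obs();print(o["t"],o["ee_pos"],o["ft_force"],o["width"])
E
```

```text
t: 18.7
ee_pos: [555.0, -171.7, 88.8]
orientation: [-0.178, 1.564, 0.178]
ft_force: [-1.1, 0.0, -1.0]
width: 7.5
pin now [([16, 14, 7, 6, 36], [204.1, 311.8])]
s11 [213.78975033 295.86333771] 47.5625 [7.5 8. ]
s12 [204.57214156 312.04809437] 34.4375 [7.75 6.25]
18.75 [ 555.09841349 -171.71593067   88.89045094] [-0.82677242  1.24344212 -0.72583112] 7.919599244640861
```

```bash
python3 -m crank '[[[0.03,0,0],[0,0,0],0],[[0,0,0],[0,0,0],0],[[0,0,0],[0,0,0],0],[[0,0,0],[0,0,0],0]]';python3 -m crank '[[[0,0,0],[0,0,0],0],[[0,0,0],[0,0,0],0],[[0,0,0],[0,0,0],0],[[0,0,0],[0,0,0],0]]'
python3 - <<'E'
from h import *
s=img("scene");print("pin",blobs(s,(15,90,60),(30,255,255),(185,295,225,330),3))
E
```

```text
t: 19.25
ee_pos: [555.2, -171.7, 88.8]
orientation: [-0.178, 1.564, 0.178]
ft_force: [-2.0, 2.4, 3.2]
width: 7.9
t: 19.75
ee_pos: [555.2, -171.7, 88.8]
orientation: [-0.178, 1.564, 0.178]
ft_force: [-2.9, 3.8, 4.7]
width: 7.6
pin [([16, 14, 7, 7, 37], [204.1, 311.9])]
```

```bash
python3 -m crank '[[[-0.01,0.05,0.02],[0,0,0],0],[[0,0,0],[0,0,0],0],[[0,0,0],[0,0,0],0],[[0,0,0],[0,0,0],0]]';python3 -m crank '[[[0,0,0],[0,0,0],0],[[0,0,0],[0,0,0],0],[[0,0,0],[0,0,0],0],[[0,0,0],[0,0,0],0]]';python3 -m crank '[[[0,0,0],[0,0,0],0],[[0,0,0],[0,0,0],0],[[0,0,0],[0,0,0],0],[[0,0,0],[0,0,0],0]]'
```

```text
t: 20.3
ee_pos: [555.7, -171.5, 88.8]
orientation: [-0.179, 1.563, 0.178]
ft_force: [-0.4, -0.2, -0.1]
width: 7.8
t: 20.8
ee_pos: [555.4, -171.3, 88.9]
orientation: [-0.178, 1.563, 0.178]
ft_force: [-0.4, 0.0, -1.1]
width: 7.6
t: 21.3
ee_pos: [555.3, -171.3, 88.9]
orientation: [-0.178, 1.563, 0.178]
ft_force: [0.0, -0.0, -0.9]
width: 7.9
```

```bash
python3 -m crank '[[[0.02,0,0],[0,0,0],0],[[0,0,0],[0,0,0],0],[[0,0,0],[0,0,0],0],[[0,0,0],[0,0,0],0]]';python3 -m crank '[[[0,0,0],[0,0,0],0],[[0,0,0],[0,0,0],0],[[0,0,0],[0,0,0],0],[[0,0,0],[0,0,0],0]]';python3 -m crank '[[[0,0,0],[0,0,0],0],[[0,0,0],[0,0,0],0],[[0,0,0],[0,0,0],0],[[0,0,0],[0,0,0],0]]'
```

```text
t: 21.8
ee_pos: [555.4, -171.2, 88.8]
orientation: [-0.178, 1.563, 0.178]
ft_force: [-0.6, -0.4, 2.0]
width: 8.1
t: 22.3
ee_pos: [555.4, -171.3, 88.8]
orientation: [-0.178, 1.563, 0.178]
ft_force: [-1.6, 1.1, 5.4]
width: 8.1
t: 22.8
ee_pos: [555.4, -171.2, 88.8]
orientation: [-0.178, 1.563, 0.178]
ft_force: [-1.1, 0.1, 5.0]
width: 7.8
```

Everything is steady: about 5 N downward press, near-zero side force, and the panel gripped. One last look, then I'll hand it in.

Run:
```python
from h import *
s=img("scene");print("pin",blobs(s,(15,90,60),(30,255,255),(185,295,225,330),3))
cv2.imwrite("pics/s15.png",s["pixels"][:,:,::-1]);close_job()
```

```text
pin [([16, 14, 7, 6, 36], [204.1, 311.7])]
the job is handed in; nothing more can be done
```

View pics/s15.png

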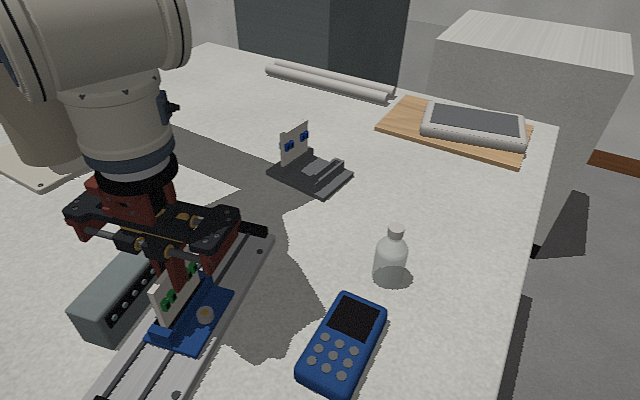

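The green-coupler panel is standing fully home in the blue carriage's slot, and the carriage is resting in its notch with the gripper still holding the panel. I handed the job in at about 23 s on the robot's clock, against the 45 s limit.

- **Panel home:** the panel met the slot floor with the TCP at 88.8 mm, where 89 mm was expected. It was still at 88.8 mm at the end, pressed down with about 5 N.
- **Carriage in the notch:** the resistance to sliding fell from about 5.5 N to near zero. The brass pin also dropped, its visible height going from about 8 to 6 pixels in the scene view. Pushing further along the rail was resisted, moving 0.2 mm per 0.8 mm commanded with force rising to 4 N.
- **Final state:** side force was about 1 N or less, and the gripper reads 7.8 mm on the 8 mm plate. The blue panel, bottle and meter look unmoved in the last picture.

**Less certain:**
- **Back-probe:** pulling the carriage back met only about 3 N while the tool moved up to 0.7 mm per 0.8 mm commanded. I took that as the panel shifting within its end clearance, so the notch was confirmed firmly in the forward direction only.
- **Side force:** while I was settling the pose it crept up to about 5 N, so I eased it off before handing in.

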